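# Stow an angle offcut and lock the sloping hatch

## Robot

A 7-joint arm with a two-finger parallel gripper is mounted at the origin on a cart in front of the work surface, level with it; the furniture and walls round the work are solid. World frame = base frame: x ahead of the robot, y to its left, z up, the work surface at z = 0. Lengths are in mm, angles in rad, forces in N, time in s.
With the tool pointing down it reaches from about 400 to 900 mm from the base axis. Payload 5.6 kg.
Tool frame: the origin (TCP) lies midway between the tips of the shut fingers; the grasp point (between the pads) lies 19 mm behind it; z points along the fingers, y is the line along which they close (so a half turn about z gives the same grasp; the last joint's range is limited). The gripper opens to 92 mm and grips with 3 to 60 N. Pads are 20 mm wide; open, the fingers measure 128 mm over their backs; the gripper's body (75 mm by 189 mm) begins 69 mm behind the grasp point.
Start: joints at [-1.198, 0.468, -0.012, 1.603, 0.006, 1.071, -0.056], TCP at [262.591, 594.606, 193.092] pointing down, gripper open.
Joint ranges: [-2.53, 2.53], [-0.31, 2.02], [-1.57, 1.55], [0.28, 2.44], [-1.29, 4.43], [0.15, 1.84], [-2.92, 2.92]. Speed limits (rad/s): [2.57, 2.57, 3.14, 3.14, 3.14, 3.14, 3.14].

## Interface

Orientations are given as a rotation vector (axis times angle).
In Python, from cell import robot, grip, kin, viewer gives the robot as it stands. Calls block until the motion is done:
- robot.movep(position, orientation): joint-space move of the TCP to a pose.
- robot.servo_line(position, feed=150, rotation=None): straight line of the TCP; rotation=None keeps the orientation; feed is the mean speed in mm/s.
- robot.goto_joints(angles): joint-space move.
- grip(opening, newtons=None): opening from 0.0 (shut) to 1.0 (fully open); newtons is the grip in N (None keeps the last); returns when the fingers have stopped.
- robot.hold(seconds).
- kin.ik(position, orientation): joint angles nearest the present ones, or None.
- robot.observe(): the state.
- viewer.read_camera(name): name is "scene" or "top"; returns the picture (384x512x3 uint8, red, green, blue); there is no depth.
- viewer.camera_info(name): a dict with "camera_matrix" (3x3 intrinsics, pixels), "k1" (the pictures are not rectified: a ray, as slopes to the right and down, at radius r is drawn at 1 + k1 r^2 times it, then the intrinsics apply), "R" (3x3) and "t" (3): a world point X has camera coordinates R X + t. Camera axes: x right, y down, z forward; pixel columns grow to the right and rows downward; lengths in mm; the calibration is good to about 2 mm. A picture is of the moment at which its call begins. camera_info takes no time and is no camera call.
A pose or a line that the arm cannot do raises robot.IKError and nothing moves.
- robot.job_done(): hands the job in; it is judged then, once.
Trained networks look in the newest picture that a camera, given by its name, has taken for a name from the list of things; names that differ only in an ending like _2 or _b are one class to them, and where a whole thing is asked for, a point or a joint stands for the part that bears it (a point fixed in the world has none). Each returns a list of dicts, best first, with "confidence" (0 to 1); they miss things now and then, are a little off and sometimes report something else, mostly with a low value. They report only what shows in the picture. A call takes as long as a camera call. They do not tell look-alikes from the thing itself.
- viewer.silhouettes(name, camera): "mask" (384x512 bool, what is visible of it).
- viewer.pinpoint(name, camera): "at" ([x, y, z] in mm, in the coordinates of the camera as it stood for that picture, good to about 4 mm: a listed point, or the origin of a listed thing).
The state is a dict: "t": time; "joints": joint angles; "joint_velocities": joint speeds; "joint_torque": joint torques, N m; "tcp_pos": TCP position; "tcp_rot": TCP orientation; "contact_force": force on the tool from outside, world axes, zero at the start; "wrist_torque": the same for the moment, N m; "grip_width": opening from 0.0 (shut) to 1.0 (fully open); "grip_force": force on a finger pad.
Only numpy, scipy, OpenCV 4.12 (cv2) and the standard library are available. Lean on these libraries where they do the work, as an engineer would, in place of code of your own. Each camera call takes 0.05 s, during which the arm holds its last target. There are 200 camera calls.

## Task

Put the loose red angle offcut away in the sloping locker: nest it squarely over the dark angle fixed inside, V on V with the legs aligned and its ends standing over evenly, and let go of it. Then swing the yellow hatch fully shut against its lifting pin and turn the black wing knob clockwise to its stop, so that the tongue locks behind the frame edge and the hatch stays shut. Leave the tape roll, the capacitor and the tin where they stand.

Things in the scene. Friction and masses are not known exactly. Their poses are not given: they have to be found in the camera images.
- angle: Loose red-painted angle iron offcut, 90 g, two legs 30 mm wide, 4 mm thick, at a right angle, 60 mm long, a dark dot on each leg. Lies like a tent, toes down: 42 mm over the toes, 24 mm high. Origin at its underside midway between the toes, half way along; y along the ridge, z up through the ridge. Its flat ends, 60 mm apart, can be gripped. Same turned half round.
- locker: Heavy fixed grey steel locker, 150 mm deep (x), y from -99 to 92 mm; its top slopes 25 degrees down to its front. Origin on the bench under the middle of the opening; x to its high back, y to its left seen from the front, z up. The slope is 125 mm high over the origin, 90 at the front, 160 at the back. The opening is 140 mm up the slope by 154 mm (y), centred over the origin.
- nest (a point): Where the angle's origin lies once nested: 86 mm above the bench over the locker's origin; axes as the locker's. A dark steel angle of the same section, 50 mm long, is fixed there on a white block 28 x 46 mm, ridge along the locker's y and 104 mm above the bench; the loose one stands over it by 5 mm at each end, its ridge 9 mm below the shut hatch.
- hatch (a joint): Hinge of the yellow hatch (136 mm up the slope, 150 mm across, 5 mm thick, 150 g), rad. 0 = shut, flush with the frame; grows as it swings up and over to the left; stop at 2.7. The hinge is stiff (0.16 N m), so the hatch stays where it is left, but a sprung pin lifts it off the last 8 mm at the free edge.
- hatch_hinge (a point): Middle of the hinge line, on the hatch's outer face at its left edge, 76 mm left of the opening's middle. The hinge line runs up the slope. Axes turn with the hatch: x up the slope, y from the free edge to the hinge, z out of the outer face.
- hatch_edge (a point): Middle of the hatch's free edge, on the outer face, 151 mm from the hinge line. Axes as those of hatch_hinge.
- knob (a joint): Turn of the black wing knob on the hatch's outer face, rad. 0 = open: wings and tongue along the hinge line, tongue up the slope. Grows clockwise seen from outside, to the stop at 1.5, tongue pointing out past the free edge. Friction 0.05 N m. The hidden steel tongue reaches 36 mm from the axis, is 12 mm wide, and clears the opening while the joint reads under 0.4.
- knob_grip (a point): Middle of the knob's wings, 130 mm from the hinge line, half way up the slope, 21.5 mm out of the hatch's face. The wings are a bar 42 mm long, 10 mm thick, from 8.5 to 34.5 mm out of the face. x along the wings (the tongue's side, white mark), y across them, z out of the hatch.
- lip (a point): Middle of the strip of frame beside the hatch's free edge, on its top face: 22 mm wide (y from -77 to -99 mm in the locker's frame), 5 mm thick. The tongue locks behind it, 2.5 mm below its underside when the hatch is flush; turned out too early, it strikes this strip. Axes as the locker's.
- pin_top (a point): Tip of the sprung brass pin under the lower right corner of the hatch. It pushes the free edge up by 8 mm with 4 to 6 N unless the hatch is pressed down or the tongue holds it. Axes as the locker's, tilted with the slope.
- tape: Bystander: black tape roll lying flat, 62 mm across, 19 mm high. Origin at its underside.
- cap: Bystander: blue capacitor standing upright, 25 mm across, 42 mm high. Origin at its underside.
- tin: Bystander: white open tin, 70 mm across, 28 mm high. Origin at its underside.
Things that resemble listed ones, but are neither listed nor needed, are in the scene too. What is meant by the angle is not orange, pink or turquoise, and is the larger of those in its own colour.

How it is judged (in metres and radians):
On the way:
1. the angle lies nested over the fixed one, let go of, with the hatch still open (x of angle in the frame of nest between -0.004 and 0.004 m and y of angle in the frame of nest between -0.01 and 0.01 m and z of angle in the frame of nest between -0.003 and 0.003 m and angle between the y axis of angle and the y axis of locker, either way round below 0.1 rad and angle between the z axis of angle and the z axis of locker, either way round below 0.1 rad and value of joint hatch above 0.5 rad and contact force between the fingers and angle below 0.1 N), for 0.2 s.
At the end, for the whole second after the job is handed in: The angle is at rest, nested: its origin within 4 mm across, 10 mm along the ridge and 3 mm in height of the nest, axes within 0.1 rad. The hatch joint reads under 0.035 rad and the knob over 1.25 rad (x of angle in the frame of nest between -0.004 and 0.004 m and y of angle in the frame of nest between -0.01 and 0.01 m and z of angle in the frame of nest between -0.003 and 0.003 m and angle between the y axis of angle and the y axis of locker, either way round below 0.1 rad and angle between the z axis of angle and the z axis of locker, either way round below 0.1 rad and value of joint hatch below 0.035 rad and value of joint knob above 1.25 rad and linear speed of angle below 0.02 m/s); the robot touches nothing.
It fails at once if a bystander (tape roll, capacitor, tin) is pushed more than 30 mm, or the capacitor is tipped over (distance of any of tape, cap, tin from where it was at the start of the episode above 0.03 m or angle between cap's own z axis and vertical above 0.5 rad).
It also fails if it takes over 72 s, if anything falls off the work surface, if the arm or the gripper's body presses on something with over 40 N, if the wrist force passes 120 N, or if a joint passes its speed limit or range.

## Working session

There is one attempt and no reset: what is moved stays moved. The work goes in short steps, each a Python script; the robot and the scene stay as the last script left them, time stands still between calls to the robot, and variables do not carry over. Pictures are saved under pics/ and viewed, at most 11 in all, crops included, and the job is handed in when it is done.

```bash
ls; mkdir -p pics; cat > h.py <<'E'
import numpy as np, cv2
from cell import robot, grip, kin, viewer
from scipy.spatial.transform import Rotation as R
def cam2w(p,c):
    i=viewer.camera_info(c); return np.array(i["R"]).T@(np.array(p)-np.array(i["t"]))
def w2pix(X,c):
    i=viewer.camera_info(c); p=np.array(i["R"])@np.array(X,float)+np.array(i["t"])
    s=p[:2]/p[2]; s=s*(1+i["k1"]*(s@s)); K=np.array(i["camera_matrix"]); return K[:2,:2]@s+K[:2,2]
def pix2w(u,c,z):
    i=viewer.camera_info(c); K=np.array(i["camera_matrix"]); d=np.linalg.solve(K,[u[0],u[1],1])[:2]; s=d.copy()
    for _ in range(20): s=d/(1+i["k1"]*(s@s))
    Rm=np.array(i["R"]); o=-Rm.T@np.array(i["t"]); r=Rm.T@np.array([s[0],s[1],1]); return o+r*(z-o[2])/r[2]
def save(img,n): cv2.imwrite("pics/"+n,img[:,:,::-1])
E
python3 - <<'E'
from h import *
ims=[]
for c in("scene","top"):
    im=viewer.read_camera(c); save(cv2.resize(im,(800,600)),c+"0.png"); i=viewer.camera_info(c)
    print(c,-np.array(i["R"]).T@i["t"],np.array(i["R"])[2],np.round(i["camera_matrix"],1).tolist(),i["k1"])
    for n in("angle","locker","nest","hatch_hinge","hatch_edge","knob_grip","lip","pin_top","tape","cap","tin"):
        for d in viewer.pinpoint(n,c)[:4]:
            w=cam2w(d["at"],c); print(n,round(d["confidence"],2),w.round(1),w2pix(w,c).round())
print(robot.observe())
E
```

```text
pics
scene [ 10.81881235 942.71390999 743.71053683] [ 0.44439897 -0.72093975 -0.53174752] [[399.8, 0.0, 258.8], [0.0, 399.8, 196.7], [0.0, 0.0, 1.0]] 0.04353901975121483
angle 0.68 [488.  145.5   2. ] [263. 242.]
angle 0.55 [ 611.1 -107.9    1.6] [270. 192.]
locker 0.97 [ 609.2 -105.5    1.4] [270. 193.]
lip 0.67 [ 574.9 -188.1  123.9] [291. 155.]
lip 0.32 [349.5 122.5   0.9] [310. 254.]
tape 0.76 [615.5 333.1  -2.2] [189. 265.]
cap 0.4 [442.3 417.8   4.3] [222. 309.]
tin 0.63 [354.6 123.6  -2.2] [308. 254.]
top [ 415.14656246   99.50384263 1187.82784402] [ 0.09142357  0.00265474 -0.99580856] [[413.7, 0.0, 252.4], [0.0, 413.7, 193.3], [0.0, 0.0, 1.0]] -0.11721877809195867
angle 0.67 [379.6 320.3  -0.8] [175. 242.]
angle 0.65 [456.7 253.3   2.7] [199. 215.]
angle 0.61 [487.1 149.    2.7] [236. 206.]
angle 0.56 [541.  260.7   1.8] [198. 186.]
locker 0.79 [ 609.8 -107.1    2.9] [325. 166.]
nest 0.61 [ 605.7 -112.8   87.7] [333. 162.]
hatch_hinge 0.93 [632.5 -36.1 125.6] [306. 149.]
hatch_edge 0.85 [653.7  92.5 197.6] [258. 133.]
knob_grip 0.57 [455.  256.6  -0.6] [198. 216.]
knob_grip 0
[... 281 characters left out ...]
s': array([-1.19796416,  0.46750682, -0.01158888,  1.60269821,  0.00597356,
        1.07139081, -0.05629141]), 'joint_velocities': array([ 0.00051577,  0.00011705,  0.00034884, -0.0020923 , -0.00075976,
        0.00012969, -0.00021823]), 'joint_torque': array([ 9.33530646e-04, -5.20420754e+01, -1.21347921e-02, -2.44058490e+01,
       -5.66074555e-02,  1.14141431e-02,  1.67469852e-05]), 'tcp_pos': array([262.6120935 , 594.59990465, 193.08866238]), 'tcp_rot': array([6.48617518e-01, 3.07387972e+00, 4.34566403e-05]), 'contact_force': array([-0.06582452,  0.49454971,  0.21533333]), 'wrist_torque': array([-0.03404478,  0.01124114, -0.0808964 ]), 'grip_force': 0.0, 'grip_width': 1.0008264782741005}
```

View pics/top0.png

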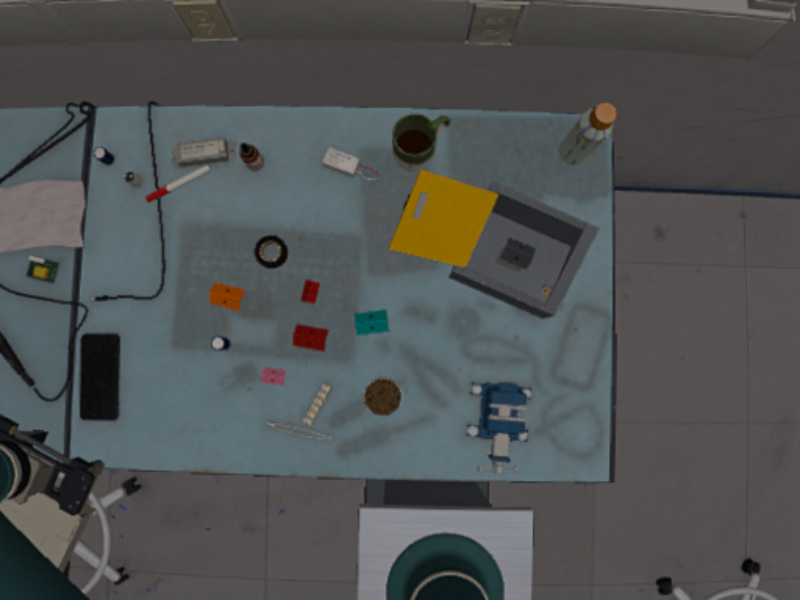

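View pics/scene0.png

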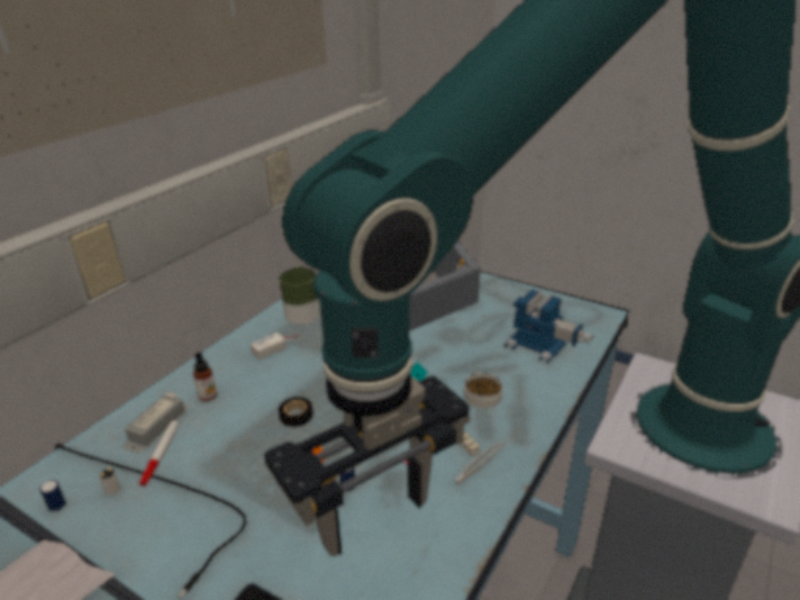

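The top picture shows the candidates for the angle (800x600 px): orange (227,297), small red (311,291), large red (310,337), pink (273,377) and turquoise (372,322). I choose the large red one at (310,337). The locker is at (525,250) with the hatch lying open to its left, and the dark nest angle is at (517,253). The scene camera's view is mostly blocked by the arm.

```bash
cat >> h.py <<'E'
from scipy.optimize import minimize
def Rz(a): return R.from_euler("z",a).as_matrix()
def fit(mask,pts,z,x0,c="top",s=8):
    """fit x,y,yaw of a convex body (pts mm) at height z to a mask by IoU"""
    ys,xs=np.where(mask); o=np.array([xs.min()-6,ys.min()-6]); w=np.array([xs.max()+7,ys.max()+7])-o
    big=cv2.resize(mask[o[1]:o[1]+w[1],o[0]:o[0]+w[0]].astype(np.float32),None,fx=s,fy=s,interpolation=cv2.INTER_LINEAR)
    def cost(p):
        P=pts@Rz(p[2]/50).T+[p[0],p[1],z]
        q=(np.array([w2pix(X,c) for X in P])-o+.5)*s
        m=np.zeros(big.shape,np.uint8); cv2.fillConvexPoly(m,cv2.convexHull((q*16).astype(np.int32)),1,shift=4)
        return np.abs(m-big).sum()/big.sum()
    best=min((minimize(cost,[x0[0],x0[1],a*50],method="Nelder-Mead",options=dict(initial_simplex=[[x0[0]+d,x0[1]+e,(a+f)*50] for d,e,f in((0,0,0),(8,0,0),(0,8,0),(0,0,.3))])) for a in x0[2]),key=lambda r:r.fun)
    return best.x[0],best.x[1],best.x[2]/50,best.fun
def tent(L): return np.array([[x,y,z] for y in(-L/2,L/2) for x,z in((-21.2,0),(21.2,0),(-18.4,0),(0,24))])
E
python3 - <<'E'
from h import *
acc={}
for k in range(6):
    im=viewer.read_camera("top")
    for n in("locker","nest","hatch_hinge","hatch_edge","lip"):
        d=viewer.pinpoint(n,"top")
        if d: acc.setdefault(n,[]).append(cam2w(d[0]["at"],"top"))
for n in acc: print(n,len(acc[n]),np.mean(acc[n],0).round(1),np.std(acc[n],0).round(1))
hsv=cv2.cvtColor(im,cv2.COLOR_RGB2HSV)
red=(((hsv[...,0]<6)|(hsv[...,0]>174))&(hsv[...,1]>120)).astype(np.uint8)
n,l,st,ce=cv2.connectedComponentsWithStats(red)
for i in range(1,n):
    if st[i,4]>25: print("red",st[i],ce[i].round(1))
m=l==min(range(1,n),key=lambda i:np.hypot(*(ce[i]-[198,216])))
print("angle",fit(m,tent(60),0,(456,254,(-.6,.0,.6,1.2,1.8,2.4))))
for d in viewer.silhouettes("angle","top"):
    m2=d["mask"]; ys,xs=np.where(m2); print("sil",d["confidence"],m2.sum(),xs.mean().round(1),ys.mean().round(1),(m2&m).sum(),m.sum())
# locker overlay
O=np.mean(acc["locker"],0)[:2]; yaw=-.42
a=cv2.resize(im[110:215,235:395],None,fx=5,fy=5,interpolation=cv2.INTER_CUBIC)
def pj(p): 
    w=np.r_[O,0]+Rz(yaw)@np.array(p); return tuple(int(v) for v in (w2pix(w,"top")-[235,110]+.5)*5)
T=lambda x,y:(x,y,125+x*35/75)
def poly(ps,col): cv2.polylines(a,[np.array([pj(p) for p in ps])],True,col,1)
poly([T(-75,-99),T(75,-99),T(75,92),T(-75,92)],(255,0,0))
poly([T(-63,-77),T(63,-77),T(63,77),T(-63,77)],(0,255,0))
poly([(-21,-25,80),(21,-25,80),(21,25,80),(-21,25,80)],(255,0,255))
save(a,"lock1.png")
b=cv2.resize(im[185:245,160:240],None,fx=6,fy=6,interpolation=cv2.INTER_CUBIC); save(b,"ang1.png")
E
```

```text
locker 6 [ 607.2 -107.3    4.7] [1.5 0.6 0.8]
nest 6 [ 603.3 -108.7   87.4] [1.7 1.9 1.4]
hatch_hinge 6 [632.  -36.9 126.7] [1.3 1.  2.1]
hatch_edge 6 [653.   92.  200.2] [0.7 1.4 1.5]
lip 6 [ 571.8 -190.4  127.7] [1.  1.2 1.2]
red [ 94 119  14  10  63] [100.4 123.8]
red [193 179  12  16 130] [198.2 186.3]
red [188 208  22  17 282] [198.1 215.6]Traceback (most recent call last):
  File "<stdin>", line 15, in <module>
  File "h.py", line 25, in fit
    best=min((minimize(cost,[x0[0],x0[1],a*50],method="Nelder-Mead",options=dict(initial_simplex=[[x0[0]+d,x0[1]+e,(a+f)*50] for d,e,f in((0,0,0),(8,0,0),(0,8,0),(0,0,.3))])) for a in x0[2]),key=lambda r:r.fun)
  File "h.py", line 25, in <genexpr>
    best=min((minimize(cost,[x0[0],x0[1],a*50],method="Nelder-Mead",options=dict(initial_simplex=[[x0[0]+d,x0[1]+e,(a+f)*50] for d,e,f in((0,0,0),(8,0,0),(0,8,0),(0,0,.3))])) for a in x0[2]),key=lambda r:r.fun)
              ~~~~~~~~^^^^^^^^^^^^^^^^^^^^^^^^^^^^^^^^^^^^^^^^^^^^^^^^^^^^^^^^^^^^^^^^^^^^^^^^^^^^^^^^^^^^^^^^^^^^^^^^^^^^^^^^^^^^^^^^^^^^^^^^^^^^^^^^^^^^^^^^^^^^^^^^^^^^^^^^
    res = _minimize_neldermead(fun, x0, args, callback, bounds=bounds,
                               **options)
    fsim[k] = func(sim[k])
              ~~~~^^^^^^^^
    fx = function(np.copy(x), *(wrapper_args + args))
  File "h.py", line 22, in cost
    q=(np.array([w2pix(X,c) for X in P])-o+.5)*s
                 ~~~~~^^^^^
  File "h.py", line 7, in w2pix
    i=viewer.camera_info(c); p=np.array(i["R"])@np.array(X,float)+np.array(i["t"])
ValueError: time passes only in moves, steps and waits
```

```bash
sed -i 's/viewer.camera_info(c)/CI(c)/' h.py; cat >> h.py <<'E'
_ci={}
def CI(c):
    if c not in _ci: _ci[c]=viewer.camera_info(c)
    return _ci[c]
E
python3 - <<'E'
from h import *
im=viewer.read_camera("top"); cv2.imwrite("top_raw.png",im[:,:,::-1]); print(robot.observe()["t"])
hsv=cv2.cvtColor(im,cv2.COLOR_RGB2HSV)
red=(((hsv[...,0]<6)|(hsv[...,0]>174))&(hsv[...,1]>120)).astype(np.uint8)
n,l,st,ce=cv2.connectedComponentsWithStats(red)
m=l==min(range(1,n),key=lambda i:np.hypot(*(ce[i]-[198,216])))
r=fit(m,tent(60),0,(456,254,(-.6,.0,.6,1.2,1.8,2.4))); print("angle",r)
O=np.array([607.2,-107.3]); yaw=-.42
a=cv2.resize(im[110:215,235:395],None,fx=5,fy=5,interpolation=cv2.INTER_CUBIC)
def pj(p): 
    w=np.r_[O,0]+Rz(yaw)@np.array(p); return tuple(int(v) for v in (w2pix(w,"top")-[235,110]+.5)*5)
T=lambda x,y:(x,y,125+x*35/75)
def poly(ps,col): cv2.polylines(a,[np.array([pj(p) for p in ps])],True,col,1)
poly([T(-75,-99),T(75,-99),T(75,92),T(-75,92)],(255,0,0))
poly([T(-63,-77),T(63,-77),T(63,77),T(-63,77)],(0,255,0))
poly([(-21,-25,80),(21,-25,80),(21,25,80),(-21,25,80)],(255,0,255))
save(a,"lock1.png")
b=cv2.resize(im[170:245,160:260],None,fx=6,fy=6,interpolation=cv2.INTER_CUBIC)
q=np.array([(w2pix(Rz(r[2])@p+[r[0],r[1],0],"top")-[160,170]+.5)*6 for p in tent(60)]).astype(np.int32)
cv2.polylines(b,[cv2.convexHull(q)],True,(0,255,0),1); save(b,"ang1.png")
E
```

```text
3.05
angle (np.float64(455.90278245859724), np.float64(256.45871182851465), np.float64(-0.16896373845876447), np.float64(0.14302974939346313))
```

View pics/lock1.png

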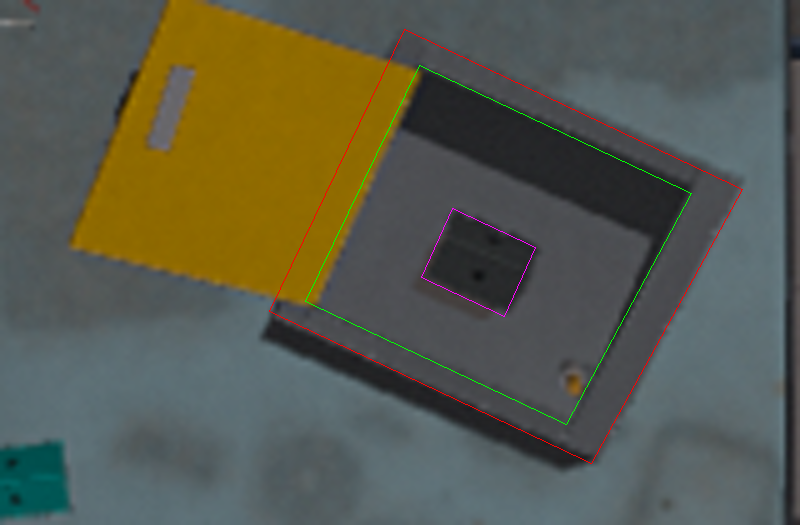

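View pics/ang1.png

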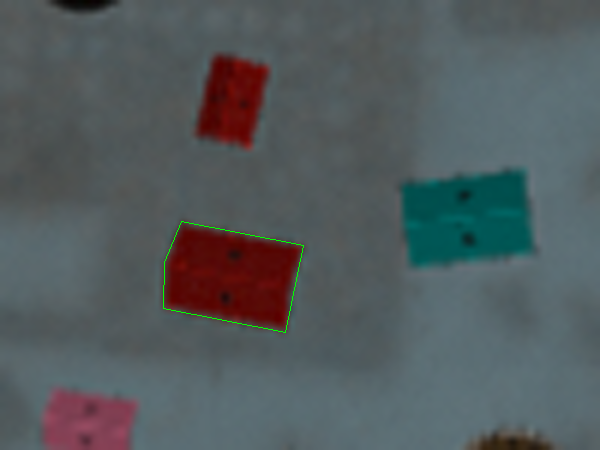

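The locker overlay matches the frame, opening and dark angle (about (480,262) in the crop). The close crop confirms the larger red angle at (230,278), with the small red decoy at (235,100). Next I pick it up.

```bash
cat >> h.py <<'E'
def down(th): return np.pi*np.array([np.sin(th/2),np.cos(th/2),0])
E
python3 - <<'E'
from h import *
im=cv2.imread("top_raw.png")[:,:,::-1]
g=im.max(2).astype(int)
sub=g[145:180,315:352]; print(np.percentile(sub,[5,25,50,75,95]))
m=np.zeros(g.shape,np.uint8); m[145:180,315:352]=sub<(np.percentile(sub,5)+np.percentile(sub,75))/2
n,l,st,ce=cv2.connectedComponentsWithStats(m); i=l[162,332]; print(st[i],ce[i])
r=fit(l==i,tent(50)*[1,1,1],80,(607,-107,(-.42,))); print("nest",r)
ob=robot.observe; 
rot=down(.17)
robot.movep([456,256,110],rot)
robot.servo_line([456,256,4],feed=120)
print(ob()["contact_force"])
grip(0.3,20); o=ob(); print(o["t"],o["grip_width"],o["grip_force"],o["contact_force"])
robot.servo_line([456,256,290],feed=250)
o=ob(); print(o["t"],o["grip_width"],o["grip_force"],o["contact_force"],o["tcp_pos"],o["joints"])
E
```

```text
[40. 57. 81. 83. 85.]
[320 152  23  20 279] [330.91397849 162.11469534]
nest (np.float64(607.7472274379923), np.float64(-108.13252917511838), np.float64(-0.4086059280522798), np.float64(0.10099458694458008))
[-0.57609492  0.75207589  0.90248767]
6.5917 0.3031624410444356 0.0 [-0.21121849 -0.12326346  0.19607994]
7.8833 0.29547724239869017 0.0 [-0.36130167  0.26480832  0.92448796] [455.26131643 255.56976698 288.72210286] [-0.63614674  0.16091563  0.06851682  1.80073531 -0.01180578  1.18269076
  0.83682345]
```

```bash
python3 - <<'E'
from h import *
im=viewer.read_camera("scene"); top=viewer.read_camera("top"); cv2.imwrite("top2.png",top[:,:,::-1])
a=cv2.resize(im[150:384,100:400],None,fx=2,fy=2); b=cv2.resize(top[160:277,140:290],None,fx=4,fy=4)
save(np.hstack([cv2.resize(im[200:350,150:300],(400,400)),cv2.resize(top[150:280,140:270],(400,400))]),"after1.png")
E
```

```text
(no output)
```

View pics/after1.png

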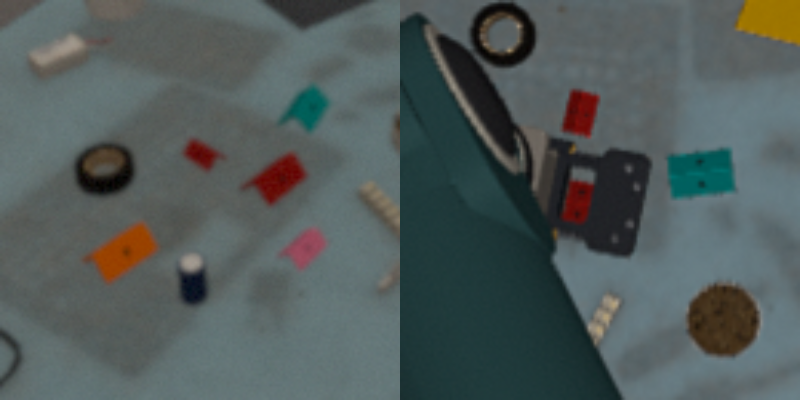

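The angle still stands on the bench at (275,178) in the scene half, so the gripper came up empty. I'll measure where it is now.

```bash
python3 - <<'E'
from h import *
print(w2pix([456,256,12],"scene"))
robot.movep([380,-150,300],down(.2)); print(robot.observe()["t"])
for c in("scene","top"):
    im=viewer.read_camera(c); cv2.imwrite(c+"3.png",im[:,:,::-1])
    hsv=cv2.cvtColor(im,cv2.COLOR_RGB2HSV)
    red=(((hsv[...,0]<6)|(hsv[...,0]>174))&(hsv[...,1]>120)).astype(np.uint8)
    n,l,st,ce=cv2.connectedComponentsWithStats(red)
    for i in range(1,n):
        if st[i,4]>25: print(c,st[i],ce[i].round(1))
    m=l==min((i for i in range(1,n) if st[i,4]>25),key=lambda i:np.hypot(*(ce[i]-w2pix([456,256,12],c))))
    print(c,fit(m,tent(60),0,(456,256,(-.6,-.17,.3,.9,1.5,2.1)),c))
E
```

```text
[252.78593257 265.03867352]
9.5083
scene [219 253  13  10  80] [225.  257.4]
scene [244 258  21  19 209] [254.3 266.4]
scene [ 90 294  11  17  92] [ 94.9 301.5]
scene (np.float64(458.1776820243791), np.float64(251.95050818368128), np.float64(2.941959264306357), np.float64(0.31882545351982117))
top [ 94 119  14  10  62] [100.5 123.8]
top [193 179  12  16 130] [198.2 186.3]
top [188 208  22  17 282] [198.1 215.6]
top (np.float64(455.7683845062685), np.float64(256.41001665126305), np.float64(2.992915057925815), np.float64(0.14412695169448853))
```

The angle hasn't moved at all. I'll go down again and look at it between the fingers.

```bash
python3 - <<'E'
from h import *
ob=lambda:[(k,np.round(v,3)) for k,v in robot.observe().items() if k in("t","tcp_pos","tcp_rot","grip_width","grip_force","contact_force")]
grip(1.0)
robot.movep([456.5,255,110],down(.17)); print(ob())
robot.servo_line([456.5,255,4],feed=150); print(ob())
a=viewer.read_camera("scene")
grip(0.7,20); print(ob())
grip(0.62,20); print(ob())
b=viewer.read_camera("scene")
save(np.hstack([cv2.resize(x[170:330,180:340],(400,400),interpolation=cv2.INTER_CUBIC) for x in(a,b)]),"grip2.png")
E
```

```text
[('t', np.float64(12.308)), ('tcp_pos', array([457.408, 253.94 , 110.567])), ('tcp_rot', array([0.27 , 3.129, 0.   ])), ('contact_force', array([-0.167, -0.336,  0.   ])), ('grip_force', np.float64(0.0)), ('grip_width', np.float64(1.003))]
[('t', np.float64(13.167)), ('tcp_pos', array([457.212, 255.192,   4.733])), ('tcp_rot', array([2.670e-01, 3.129e+00, 1.000e-03])), ('contact_force', array([0.388, 0.071, 0.118])), ('grip_force', np.float64(0.0)), ('grip_width', np.float64(1.003))]
[('t', np.float64(13.792)), ('tcp_pos', array([456.541, 255.006,   4.039])), ('tcp_rot', array([0.267, 3.13 , 0.   ])), ('contact_force', array([-0.275,  0.3  , -0.308])), ('grip_force', np.float64(0.0)), ('grip_width', np.float64(0.701))]
[('t', np.float64(14.108)), ('tcp_pos', array([456.461, 254.985,   3.94 ])), ('tcp_rot', array([-0.267, -3.13 ,  0.   ])), ('contact_force', array([ 0.112, -0.248, -0.677])), ('grip_force', np.float64(0.0)), ('grip_width', np.float64(0.622))]
```

View pics/grip2.png

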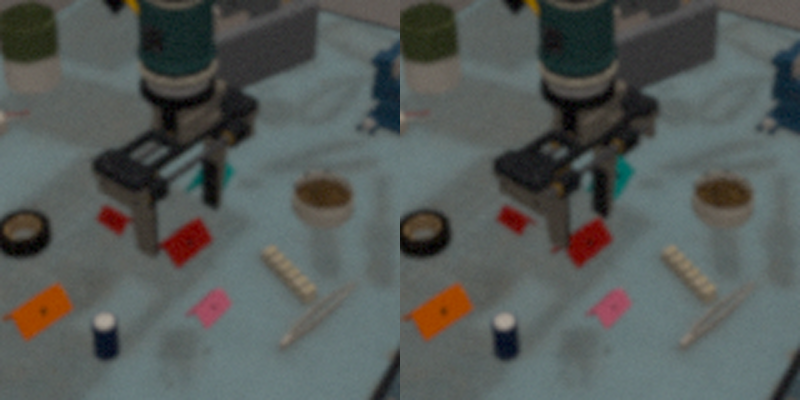

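```bash
python3 - <<'E'
from h import *
for z in(4,20,30): print(z,[pix2w(u,"scene",z).round(0)[:2] for u in((239,271),(264.5,252.5))])
for s in(55,-55): print(w2pix([456.5+s*.168,255+s*.986,4],"scene"))
im=viewer.read_camera("scene")
hsv=cv2.cvtColor(im,cv2.COLOR_RGB2HSV)
save(cv2.resize(im[225:290,215:290],None,fx=8,fy=8,interpolation=cv2.INTER_CUBIC),"grip3.png")
E
```

```text
4 [array([480., 287.]), array([460., 187.])]
20 [array([470., 301.]), array([450., 203.])]
30 [array([464., 310.]), array([444., 214.])]
[238.96485549 277.91395392]
[265.91546229 256.77251664]
```

View pics/grip3.png

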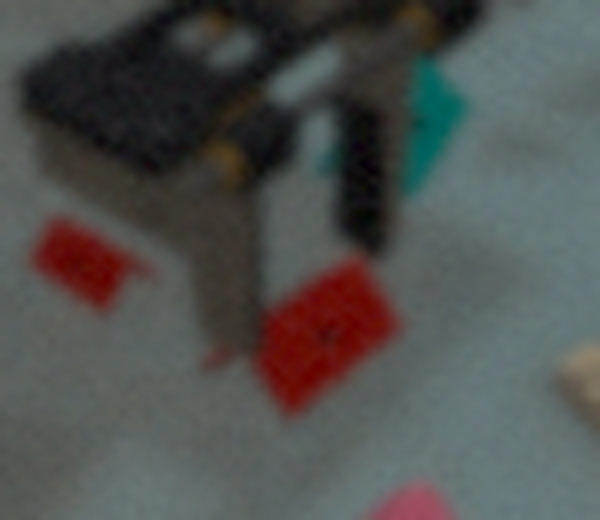

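The crop shows the fingertips hovering above the angle. The left tip is at (235,350) and the right tip at (370,250), which puts them about 25 mm up, while the TCP reads z=4. I'll feel for the bench with guarded steps to calibrate the real tip offset.

```bash
python3 - <<'E'
from h import *
grip(1.0)
robot.servo_line([456.5,255,-8],feed=80)
z=-8
while z>-32:
    z-=2; robot.servo_line([456.5,255,z],feed=30); o=robot.observe(); f=o["contact_force"]
    print(z,o["tcp_pos"].round(1),f.round(1),round(o["t"],1))
    if np.linalg.norm(f)>3: break
E
```

```text
-10 [456.5 255.  -10.1] [0.7 0.4 0.8] 15.4
-12 [456.5 255.  -12. ] [0.8 0.4 0.5] 15.7
-14 [456.4 254.9 -14.1] [ 0.2 -0.3 -0. ] 15.9
-16 [456.4 255.  -16.1] [ 1.  -0.8 -0.1] 16.2
-18 [456.4 254.9 -18.1] [-0.2  0.9  0.6] 16.4
-20 [456.4 254.9 -20.1] [-0.9 -0.4  0.2] 16.7
-22 [456.8 255.2 -21.1] [-1.7 -0.9 10. ] 16.9
```

The bench is met at TCP z ≈ -20.5, so the real tips are 20.5 mm behind the reported TCP. I'll use that offset from here on and grasp.

```bash
cat >> h.py <<'E'
OFF=20.5  # real fingertips lie this far behind the reported TCP
def ob():
    o=robot.observe(); return " ".join(f"{k}={np.round(o[k],2)}" for k in("t","tcp_pos","grip_width","grip_force","contact_force"))
def tip(p,rv): return np.array(p,float)+OFF*R.from_rotvec(rv).apply([0,0,1])
E
python3 - <<'E'
from h import *
rv=down(.17)
robot.servo_line(tip([456.5,255,3.5],rv),feed=60)
grip(0.5,20); print(ob())
robot.servo_line(tip([456.5,255,150],rv),feed=250); print(ob())
c=viewer.read_camera("scene"); cv2.imwrite("s4.png",c[:,:,::-1])
hsv=cv2.cvtColor(c,cv2.COLOR_RGB2HSV)
red=(((hsv[...,0]<6)|(hsv[...,0]>174))&(hsv[...,1]>120)).astype(np.uint8)
n,l,st,ce=cv2.connectedComponentsWithStats(red)
print([ (st[i].tolist(),ce[i].round(1)) for i in range(1,n) if st[i,4]>20], w2pix([456.5,255,158],"scene"))
# ik checks for the later sweep
yaw=-.415; ex=Rz(yaw)@[1,0,0]; ey=Rz(yaw)@[0,1,0]
O=np.array([607.5,-107.7,0]); S=np.radians(25)
up=np.cos(S)*ex+np.sin(S)*np.array([0,0,1]); nrm=-np.sin(S)*ex+np.cos(S)*np.array([0,0,1])
H=O+76*ey+[0,0,125]
for pitch in(0,20,40,60):
  for flip in(0,1):
    zt=np.cos(np.radians(pitch))*ex-np.sin(np.radians(pitch))*np.array([0,0,1])
    for yt in (ey*(1,-1)[flip],np.cross(zt,ey)*(1,-1)[flip]):
        M=np.c_[np.cross(yt,zt),yt,zt]; rv=R.from_matrix(M).as_rotvec(); res=[]
        for q in (2.633,2.,1.5,1.,.5,.2):
            d=-ey*np.cos(q)+nrm*np.sin(q); nn=nrm*np.cos(q)+ey*np.sin(q)
            p=H-28*up+85*d+12*nn
            res.append(kin.ik(tip(p,rv),rv) is not None)
        print(pitch,flip,res)
E
```

```text
t=17.76 tcp_pos=[456.45 254.98 -17.1 ] grip_width=0.65 grip_force=20.0 contact_force=[-0.2   0.52 -0.94]
t=18.49 tcp_pos=[455.65 254.48 128.55] grip_width=0.65 grip_force=20.0 contact_force=[ 0.26  0.35 -1.38]
[([246, 212, 19, 20, 216], array([254.8, 221.8])), ([219, 253, 13, 10, 79], array([225. , 257.4])), ([90, 294, 11, 16, 92], array([ 94.9, 301.4]))] [251.72981985 220.76400161]
0 0 [True, True, False, False, False, False]
0 0 [True, True, False, False, False, False]
0 1 [True, True, False, False, False, False]
0 1 [True, True, False, False, False, False]
20 0 [True, True, False, False, False, False]
20 0 [True, True, True, False, False, False]
20 1 [True, True, False, False, False, False]
20 1 [True, True, False, False, False, False]
40 0 [True, True, True, True, False, False]
40 0 [True, True, True, True, True, True]
40 1 [True, True, True, True, False, False]
40 1 [True, True, True, True, False, False]
60 0 [True, True, True, True, True, True]
60 0 [True, True, True, True, True, True]
60 1 [True, True, True, True, True, True]
60 1 [True, True, True, True, True, True]
```

The angle is held (width 0.65 is 60 mm, at 20 N). Next is the nest.

```bash
python3 - <<'E'
from h import *
rv=down(.415); X=[608.4,-108.4]
robot.servo_line(tip([456.5,255,290],down(.17)),feed=300)
robot.movep(tip(X+[280],rv),rv); print(ob())
robot.servo_line(tip(X+[100],rv),feed=180); robot.hold(.2); print(ob())
for z in(96,93.5,91.5,90.5,89.5,88.5):
    robot.servo_line(tip(X+[z],rv),feed=25); o=robot.observe(); f=o["contact_force"]; print(z,o["tcp_pos"].round(1),f.round(1))
    if f[2]>6: break
grip(0.82); robot.hold(.3); print(ob())
robot.servo_line(tip(X+[280],rv),feed=250)
robot.movep(tip([430,120,330],rv),rv); print(ob())
im=viewer.read_camera("top"); cv2.imwrite("top5.png",im[:,:,::-1])
hsv=cv2.cvtColor(im,cv2.COLOR_RGB2HSV)
red=(((hsv[...,0]<6)|(hsv[...,0]>174))&(hsv[...,1]>120)).astype(np.uint8)
n,l,st,ce=cv2.connectedComponentsWithStats(red)
for i in range(1,n):
    if st[i,4]>25: print(st[i],ce[i].round(1))
i=min(range(1,n),key=lambda i:np.hypot(*(ce[i]-[333,162]))); print(fit(l==i,tent(60),86,(607,-107,(-.42,))))
for d in viewer.pinpoint("angle","top"): 
    w=cam2w(d["at"],"top"); print(w.round(1),d["confidence"])
save(cv2.resize(im[110:215,235:395],None,fx=5,fy=5,interpolation=cv2.INTER_CUBIC),"nest5.png")
E
```

```text
t=20.62 tcp_pos=[ 608.53 -106.11  259.29] grip_width=0.64 grip_force=20.0 contact_force=[-0.1  -0.43 -1.47]
t=21.98 tcp_pos=[ 609.08 -108.47   80.55] grip_width=0.65 grip_force=20.0 contact_force=[ 0.51  0.99 -0.08]
96 [ 608.2 -108.3   75.3] [-0.3  0.8 -0.6]
93.5 [ 608.2 -108.4   72.7] [ 0.6 -0.4 -2.1]
91.5 [ 608.3 -108.4   70.8] [-0.4  0.9 -0.7]
90.5 [ 608.4 -108.4   70. ] [-0.5  0.5  0. ]
89.5 [ 608.4 -108.3   69.4] [-2.2  0.6  2.9]
88.5 [ 608.6 -108.4   69.1] [-4.9  0.8  8.1]
t=24.26 tcp_pos=[ 608.41 -108.39   67.94] grip_width=0.82 grip_force=0.0 contact_force=[-0.79 -0.45  0.84]
t=26.31 tcp_pos=[430.62 119.16 309.1 ] grip_width=0.82 grip_force=0.0 contact_force=[ 0.26 -1.07  0.1 ]
[ 93 119  15  10  63] [100.4 123.9]
[319 151  25  22 324] [331.5 161.5]
[193 179  12  15  98] [197.5 185.3]
(np.float64(608.1528231474224), np.float64(-108.57575056942619), np.float64(-0.386451254215504), np.float64(0.10819950699806213))
[ 607.6 -105.8   89. ] 0.56
[538.8 259.4   1.9] 0.54
[523.  416.1   3.9] 0.53
[381.6 322.5  -1.2] 0.49
[661.1  85.  172.6] 0.23
```

View pics/nest5.png

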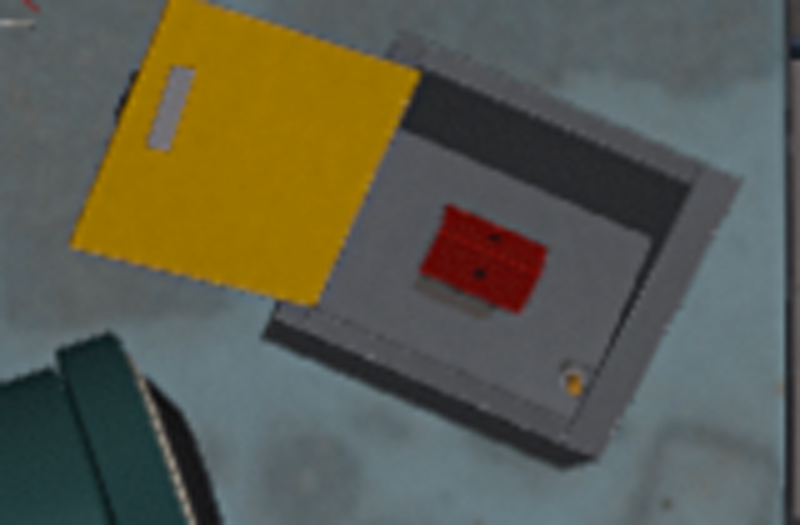

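The angle now sits on the fixed one at (483,258) in the crop. Fitted at (608.2,-108.6), yaw -0.39, with contact at the expected height, so it is nested. Next I plan the hatch sweep.

```bash
cat >> h.py <<'E'
yaw=-.412; ez=np.array([0,0,1.]); ex=Rz(yaw)@[1,0,0]; ey=Rz(yaw)@[0,1,0]
O=np.array([607.9,-108.2,0]); S=np.radians(25)
up=np.cos(S)*ex+np.sin(S)*ez; nrm=-np.sin(S)*ex+np.cos(S)*ez
H=O+76*ey+125*ez
def dn(q): return -ey*np.cos(q)+nrm*np.sin(q), nrm*np.cos(q)+ey*np.sin(q)
def tool(zt,yt): return R.from_matrix(np.c_[np.cross(yt,zt),yt,zt]).as_rotvec()
def sweep(q,zt,r=90,c=14,s=35):
    d,nn=dn(q); return H-68*up+r*d+s*zt+nn*(c+s*max(0,-zt@nn))
E
python3 - <<'E'
from h import *
j0=robot.observe()["joints"]
for pitch in(40,50,60):
  zt=np.cos(np.radians(pitch))*ex-np.sin(np.radians(pitch))*ez
  for k,yt in enumerate((ey,-ey,np.cross(zt,ey),-np.cross(zt,ey))):
    rv=tool(zt,yt)
    P=[sweep(2.633,zt,c=40)-100*zt]+[sweep(q,zt,c=40 if q>2.6 else 14) for q in np.linspace(2.633,.03,8)]
    J=[kin.ik(tip(p,rv),rv) for p in P]
    if all(j is not None for j in J):
        J=np.array(J); print(pitch,k,np.abs(np.diff(J,axis=0)).max().round(2),J[[0,1,4,8]].round(2).tolist())
    else: print(pitch,k,[j is not None for j in J])
print([sweep(q,zt).round(0).tolist() for q in(2.633,1.5,.03)],j0.round(2))
zk=-nrm
for yt in(ey,-ey):
  for a in(0,-.75,-1.55):
    rv=tool(zk,R.from_rotvec(a*nrm).apply(yt)); kp=H-130*ey; 
    for h in(80,0):
        j=kin.ik(tip(kp+h*nrm,rv),rv); print("knob",a,h,None if j is None else j.round(2))
E
```

```text
40 0 [True, True, True, True, True, True, False, False, False]
40 1 [True, True, True, True, True, True, False, False, False]
40 2 [True, True, True, True, True, True, False, False, False]
40 3 [True, True, True, True, True, True, False, False, False]
50 0 1.7 [[-0.74, 0.32, 0.26, 2.25, 1.33, 0.47, -0.54], [-0.87, 0.59, 0.56, 2.19, 1.78, 0.22, -1.03], [-0.74, 0.28, 0.49, 2.35, 1.6, 0.31, -0.66], [0.88, 0.61, -1.1, 2.36, 1.95, 0.82, -0.54]]
50 1 0.88 [[0.07, 0.41, -0.67, 2.2, 1.49, 0.79, 2.55], [-0.39, 0.53, -0.01, 2.16, 1.7, 0.5, 2.31], [-0.88, 0.31, 0.66, 2.36, 1.61, 0.25, 2.46], [0.88, 0.61, -1.1, 2.36, 1.95, 0.82, 2.6]]
50 2 1.96 [[-0.89, 0.33, 0.43, 2.26, 1.29, 0.42, -2.09], [0.56, 1.15, -1.34, 2.11, 1.97, 1.44, -2.04], [0.75, 0.73, -1.32, 2.27, 1.75, 1.1, -2.04], [1.01, 0.83, -1.32, 2.36, 1.95, 1.05, -1.99]]
50 3 0.52 [[-0.76, 0.32, 0.28, 2.26, 1.33, 0.47, 1.03], [-0.39, 0.53, -0.01, 2.16, 1.7, 0.5, 0.74], [-0.66, 0.28, 0.4, 2.34, 1.59, 0.33, 0.92], [-0.2, 0.31, 0.15, 2.42, 2.28, 0.34, 0.44]]
60 0 0.48 [[-0.69, 0.3, 0.31, 2.15, 0.72, 0.44, 0.14], [-0.75, 0.54, 0.5, 2.11, 0.6, 0.
[... 627 characters left out ...]
9  1.93  0.    1.21  0.81]
knob 0 80 [-0.26  0.17  0.43  2.17  0.11  0.4   1.22]
knob 0 0 [-0.15  0.35  0.35  2.15 -0.05  0.24  1.36]
knob -0.75 80 [-0.29  0.17  0.46  2.17  0.09  0.4   0.48]
knob -0.75 0 [-0.21  0.36  0.42  2.15 -0.15  0.24  0.71]
knob -1.55 80 [-0.28  0.17  0.45  2.17  0.1   0.4  -0.32]
knob -1.55 0 [-0.26  0.36  0.48  2.16 -0.25  0.24  0.  ]
knob 0 80 [-0.3   0.17  0.48  2.17  0.08  0.4  -1.9 ]
knob 0 0 [-0.37  0.39  0.62  2.16 -0.48  0.26 -1.38]
knob -0.75 80 [ 1.19  0.52 -1.3   2.09  1.09  0.75  2.8 ]
knob -0.75 0 [ 1.13  0.83 -1.32  2.08  1.45  0.92  2.59]
knob -1.55 80 [-0.17  0.17  0.32  2.17  0.16  0.4   2.76]
knob -1.55 0 [-0.01  0.34  0.18  2.14  0.2   0.25  2.71]
```

```bash
cat >> h.py <<'E'
def ztp(p): p=np.radians(p); return np.cos(p)*ex-np.sin(p)*ez
def tv(zt,k): return tool(zt,(ey,-ey,np.cross(zt,ey),-np.cross(zt,ey))[k])
E
python3 - <<'E'
from h import *
Q=np.array([2.633,2.633,2.633,2.2,1.8,1.4,1.,.6,.3,.05])
for p0 in(5,15,25):
  for k in range(4):
    J=[]
    for i,q in enumerate(Q):
        zt=ztp(np.interp(q,[.6,2.4],[65,p0])); rv=tv(zt,k)
        p=sweep(q,zt,r=85,c=(40,40,14)[min(i,2)])-(100*zt if i==0 else 0)
        J.append(kin.ik(tip(p,rv),rv))
    print(p0,k,"".join("x." [j is not None] for j in J), [None if j is None else j.round(1).tolist() for j in (J[1],J[4],J[6],J[9])])
E
```

```text
5 0 .......... [[-0.3, 1.0, -0.3, 2.2, 2.3, 1.7, -1.4], [0.2, 0.7, -0.8, 2.4, 2.2, 1.4, -1.1], [-0.8, 0.3, 0.6, 2.4, 1.6, 0.2, -0.6], [-0.3, 0.3, 0.4, 2.3, 0.3, 0.2, 0.9]]
5 1 .......... [[-1.2, 1.2, 0.6, 2.3, 2.0, 1.0, 1.1], [-0.3, 0.5, -0.2, 2.4, 2.1, 1.1, 1.8], [-0.8, 0.3, 0.7, 2.4, 1.6, 0.2, 2.5], [-0.6, 0.3, 0.7, 2.3, -0.2, 0.2, -1.8]]
5 2 .......... [[-1.2, 1.2, 0.6, 2.3, 2.0, 1.0, 2.7], [0.4, 0.9, -1.1, 2.4, 2.3, 1.6, -2.5], [0.8, 0.7, -1.3, 2.3, 1.7, 1.0, -2.0], [-0.4, 0.3, 0.5, 2.3, 0.1, 0.2, -0.5]]
5 3 .......... [[-0.9, 1.0, 0.4, 2.3, 2.1, 1.3, -0.2], [-0.2, 0.6, -0.4, 2.4, 2.1, 1.2, 0.3], [-0.6, 0.3, 0.4, 2.4, 1.6, 0.3, 1.0], [-0.3, 0.3, 0.3, 2.3, 0.5, 0.2, 2.3]]
15 0 .......... [[-0.6, 0.8, 0.0, 2.3, 2.2, 1.3, -1.6], [-0.1, 0.5, -0.4, 2.4, 2.1, 1.0, -1.2], [-0.7, 0.3, 0.5, 2.4, 1.4, 0.2, -0.4], [-0.3, 0.3, 0.4, 2.3, 0.3, 0.2, 0.9]]
15 1 .......... [[-1.0, 0.9, 0.4, 2.3, 2.1, 1.0, 1.4], [-0.1, 0.5, -0.5, 2.4, 2.1, 1.0, 2.0], [0.2, 0.3, -0.5, 2.3, 1.5, 0.5, 2.7], [-0.6, 0.3, 0.7, 2.3, -0.2, 0.2, -1.8]]
15 2 .......... [[-1.1, 1.0, 0.6, 2.3, 2.2, 0.9, 2.8], [0.6, 1.1, -1.3,
[... 255 characters left out ...]
0.5, 0.2, 2.3]]
25 0 .......... [[-0.7, 0.7, 0.2, 2.3, 2.1, 1.0, -1.5], [-0.5, 0.4, 0.1, 2.4, 2.0, 0.6, -1.2], [-0.6, 0.2, 0.5, 2.3, 1.2, 0.2, -0.1], [-0.3, 0.3, 0.4, 2.3, 0.3, 0.2, 0.9]]
25 1 .......... [[-0.5, 0.7, -0.0, 2.3, 2.1, 1.1, 1.7], [0.2, 0.5, -0.7, 2.3, 2.0, 0.9, 2.2], [0.7, 0.5, -1.1, 2.3, 1.5, 0.8, 2.8], [-0.6, 0.3, 0.7, 2.3, -0.2, 0.2, -1.8]]
25 2 .......... [[-1.1, 0.9, 0.6, 2.3, 2.2, 0.7, 2.9], [-1.3, 0.7, 1.1, 2.4, 2.8, 0.3, 2.5], [-0.8, 0.3, 0.7, 2.3, 1.0, 0.2, -1.5], [-0.4, 0.3, 0.5, 2.3, 0.1, 0.2, -0.5]]
25 3 .......... [[-0.9, 0.8, 0.4, 2.3, 2.2, 0.8, -0.1], [-0.8, 0.4, 0.4, 2.4, 2.1, 0.6, 0.3], [-0.6, 0.2, 0.4, 2.3, 1.2, 0.3, 1.4], [-0.3, 0.3, 0.3, 2.3, 0.5, 0.2, 2.3]]
```

```bash
cat > sw.py <<'E'
from h import *
def step(q,c=14,back=0,feed=120):
    zt=ztp(np.interp(q,[.6,2.4],[65,20])); rv=tv(zt,0)
    p=sweep(q,zt,r=85,c=c)-back*zt
    robot.servo_line(tip(p,rv),feed=feed,rotation=rv)
    o=robot.observe(); f=o["contact_force"]; print(round(q,2),round(o["t"],2),f.round(1),o["joints"].round(2)); return np.linalg.norm(f)
E
python3 - <<'E'
from sw import *
grip(0.0)
zt=ztp(20); rv=tv(zt,0)
robot.movep(tip(sweep(2.633,zt,r=85,c=40)-100*zt,rv),rv); print(ob())
if step(2.633,c=40,feed=150)<12:
    for q in [2.633,2.45,2.25,2.05,1.85,1.65,1.45,1.25,1.05,.85,.65]:
        if step(q)>25: break
im=viewer.read_camera("top"); cv2.imwrite("top6.png",im[:,:,::-1])
for n in("hatch_edge","knob_grip"):
    for d in viewer.pinpoint(n,"top"): print(n,cam2w(d["at"],"top").round(1),d["confidence"])
save(cv2.resize(im[90:215,215:395],None,fx=4,fy=4),"sw6.png")
E
```

```text
t=29.34 tcp_pos=[578.91  89.51 117.71] grip_width=0.01 grip_force=0.0 contact_force=[ 0.33 -0.19 -0.1 ]
2.63 30.16 [ 1.1 -0.3  0.1] [ 0.    0.92 -0.63  2.25  2.26  1.54 -1.18]
2.63 30.52 [-0.7  0.2  1. ] [ 0.02  0.87 -0.65  2.29  2.24  1.53 -1.18]
2.45 30.81 [-1.3  1.  -0.7] [ 0.03  0.83 -0.67  2.31  2.22  1.53 -1.18]
2.25 31.08 [-3.3  2.6 -2.6] [ 0.08  0.76 -0.71  2.34  2.17  1.43 -1.13]
2.05 31.37 [-1.7  3.  -0.2] [ 0.16  0.67 -0.76  2.35  2.11  1.29 -1.06]
1.85 31.65 [ 0.2  0.2 -0.9] [ 0.24  0.59 -0.8   2.35  2.04  1.14 -0.98]
1.65 31.94 [ -4.4   4.6 -12.1] [ 0.32  0.51 -0.82  2.35  1.96  0.98 -0.89]
1.45 32.21 [ -4.3  16.2 -27.1] [ 0.38  0.46 -0.84  2.34  1.86  0.83 -0.77]
hatch_edge [578.5 -14.  262.9] 0.95
knob_grip [591.4   4.4 244.5] 0.53
```

View pics/sw6.png

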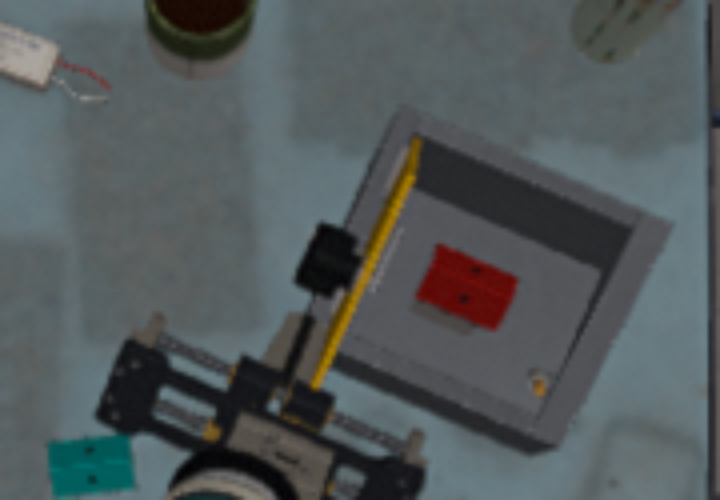

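The hatch now stands upright (its yellow edge runs from (410,145) to (320,380)). The gripper body is rubbing on the hatch's front edge at (310,395). I'll back off and push it over from its outer face instead, with the tool pointing down along the slope normal.

```bash
cat > pu.py <<'E'
from h import *
RV=tool(-nrm,ey)
def P(q,r,u=-45,c=18):
    d,nn=dn(q); return H+u*up+r*d+nn*(c*np.sin(q)**2+2+ (0 if q>1.5 else 18*abs(np.sin(q)*np.cos(q))))
E
python3 - <<'E'
from pu import *
p=robot.observe()["tcp_pos"]
a=p-35*ex-6*ez
robot.servo_line(a,feed=100); print(ob())
robot.servo_line(a-70*ex+50*ey+60*ez,feed=250); print(ob())
s0=H-45*up+185*nrm+50*ey; s1=H-45*up+120*nrm+50*ey
for s in(s0,s1,P(1.5,120),P(.8,120),P(.1,120)): print(s.round(0),kin.ik(tip(s,RV),RV))
robot.movep(tip(s0,RV),RV); print(ob())
robot.servo_line(tip(s1,RV),feed=150); print(ob())
E
```

```text
t=32.97 tcp_pos=[551.91  13.81 122.8 ] grip_width=0.0 grip_force=0.0 contact_force=[ 0.09  0.25 -0.63]
t=33.53 tcp_pos=[507.63  86.8  183.  ] grip_width=0.0 grip_force=0.0 contact_force=[-0.72 -0.3  -0.76]
[549.  55. 274.] [ 0.52813001  0.16603421 -0.92508265  2.0220793   0.63020203  0.79530679
  0.39042582]
[575.  44. 215.] [ 0.53920202  0.33843997 -0.9647327   2.04067022  0.89024909  0.77128643
  0.18474352]
[559.  10. 216.] [ 0.5257781   0.24789213 -0.83811908  2.08938824  0.77244036  0.67445938
  0.32722167]
[535. -69. 197.] [ 0.70057389  0.21532429 -0.81603903  2.16991244  0.73664631  0.54271953
  0.49820154]
[ 547. -129.  120.] [ 0.63935527  0.36921527 -0.62591953  2.19801802  1.05353257  0.40112521
  0.30923984]
t=34.58 tcp_pos=[556.33  50.32 253.5 ] grip_width=0.0 grip_force=0.0 contact_force=[ 0.07 -0.6   0.25]
t=35.17 tcp_pos=[582.01  41.36 195.88] grip_width=0.01 grip_force=0.0 contact_force=[ 0.63  0.18 -1.08]
```

```bash
python3 - <<'E'
from pu import *
for q in [1.6,1.4,1.2,1.,.8,.6,.45,.3,.2,.12,.07]:
    robot.servo_line(tip(P(q,120),RV),feed=150); o=robot.observe(); f=o["contact_force"]; print(q,round(o["t"],2),f.round(1))
    if np.linalg.norm(f)>25: break
robot.servo_line(tip(P(.07,120)+70*nrm,RV),feed=200)
robot.servo_line(tip(P(.07,120)+70*nrm-150*ex+60*ey,RV),feed=300); print(ob())
for c in("top","scene"):
    im=viewer.read_camera(c); cv2.imwrite(c+"7.png",im[:,:,::-1])
    for n in("hatch_edge","knob_grip","hatch_hinge","lip"):
        for d in viewer.pinpoint(n,c)[:2]:
            w=cam2w(d["at"],c); v=w-H; print(c,n,w.round(1),"local",np.round([v@up,v@ey,v@nrm],1),d["confidence"])
print("knob expected",(H-130*ey+21.5*nrm).round(1))
im=cv2.imread("top7.png")[:,:,::-1]; save(cv2.resize(im[100:225,235:415],None,fx=4,fy=4,interpolation=cv2.INTER_CUBIC),"shut7.png")
E
```

```text
1.6 35.49 [-0.1  0.7  0.6]
1.4 35.79 [ 0.8 -0.8 -0.6]
1.2 36.1 [ 0.1 -0.6  0.5]
1.0 36.42 [-0.   0.1  0.6]
0.8 36.75 [ 0.3  0.6 -0.4]
0.6 37.09 [-0.1  0.   0.4]
0.45 37.38 [-0.2  0.5  0.8]
0.3 37.67 [ 0.  -0.1  0.7]
0.2 37.92 [ 0.4  0.6 -0.3]
0.12 38.17 [ 0.5  0.2 -0.5]
0.07 38.42 [-0.1 -0.2 -0.4]
t=39.62 tcp_pos=[416.66  -6.64 161.51] grip_width=0.01 grip_force=0.0 contact_force=[ 1.   -0.41  0.65]
top hatch_edge [ 575.7 -177.2  137.2] local [   3.4 -152.2   11.8] 0.84
top knob_grip [ 569.  -150.5  153.8] local [  -4.8 -130.4   34. ] 0.57
top hatch_hinge [631.8 -37.1 127.5] local [-4.9 -1.3  5.1] 0.74
top hatch_hinge [ 606.6 -109.3    3. ] local [ -52.2  -77.5 -110.3] 0.73
top lip [ 570.3 -190.   128.4] local [-1.00e-01 -1.66e+02  3.80e+00] 0.86
scene hatch_edge [ 575.3 -175.5  135.6] local [   1.8 -150.7   10.8] 0.83
scene knob_grip [ 574.9 -152.4  151.5] local [  -0.2 -129.7   29.3] 0.44
scene hatch_hinge [638.8 -38.  124.6] local [ 0.   0.7 -0.4] 0.82
scene lip [ 576.2 -186.5  122.7] local [   1.1 -160.5   -3.1] 0.97
scene lip [ 6.096e+02 -1.072e+02  2.000e-01] local [ -51.7  -74.4 -113.6] 0.54
knob expected [ 578.  -154.   144.5]
```

View pics/shut7.png

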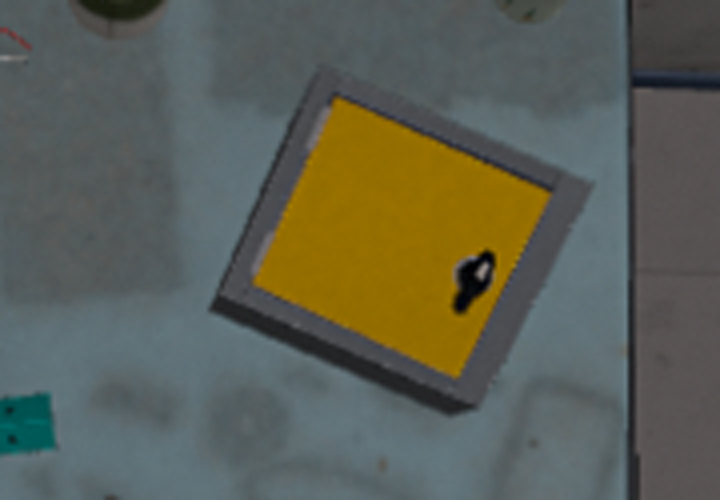

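The hatch is down on its pin: the yellow edge is about 10 mm up at (505,285). The knob sits at (475,282) with its wings still along the hinge line. Next I grip the wings.

```bash
python3 - <<'E'
from pu import *
im=cv2.imread("top7.png")[:,:,::-1]; g=im.max(2).astype(int)
sub=g[158:182,344:362]; m=(sub<60).astype(np.uint8); ys,xs=np.where(m)
print("dark centroid",xs.mean()+344,ys.mean()+158,m.sum(),cv2.minAreaRect(np.c_[xs+344,ys+158].astype(np.float32)))
for u in(-4,0,4): print(u,w2pix(H-130*ey+u*up+(34+9)*nrm,"top").round(1),w2pix(H-130*ey+u*up+(25+9)*nrm,"top").round(1))
K=H-130*ey
grip(0.4)
robot.movep(tip(K+75*nrm,RV),RV); print(ob(),robot.observe()["joints"].round(2))
E
```

```text
dark centroid 353.03846153846155 169.53846153846155 78 ((352.5, 169.49998474121094), (7.0710673332214355, 15.55634880065918), 45.0)
-4 [352.6 173.1] [352.5 172.2]
0 [353.4 171.7] [353.2 170.8]
4 [354.1 170.3] [353.9 169.4]
t=41.64 tcp_pos=[ 564.3  -146.84  173.9 ] grip_width=0.4 grip_force=0.0 contact_force=[0.33 0.33 0.11] [ 0.89  0.31 -0.87  2.11  0.77  0.53  0.64]
```

```bash
python3 - <<'E'
from pu import *
K=H-130*ey+1*up
robot.servo_line(tip(K+16*nrm,RV),feed=120); print(ob())
robot.servo_line(tip(K+11.5*nrm,RV),feed=40); print(ob())
grip(0.0,30); print(ob())
for h in(9,6,4,2.5,1.5,.5):
    robot.servo_line(tip(K+h*nrm,RV),feed=30); o=robot.observe(); f=o["contact_force"]; print(h,round(o["t"],2),"normal",round(f@nrm,1),f.round(1),((o["tcp_pos"]-tip(K,RV))@nrm).round(1),round(o["grip_width"],3))
    if f@nrm>22: break
im=viewer.read_camera("top")
for d in viewer.pinpoint("hatch_edge","top")[:1]: v=cam2w(d["at"],"top")-H; print(np.round([v@up,v@ey,v@nrm],1))
E
```

```text
t=42.28 tcp_pos=[ 588.9  -157.52  122.09] grip_width=0.4 grip_force=0.0 contact_force=[-0.04 -0.29  0.59]
t=42.54 tcp_pos=[ 590.61 -159.69  117.66] grip_width=0.4 grip_force=0.0 contact_force=[ 0.05  0.39 -0.01]
t=42.94 tcp_pos=[ 590.75 -159.49  117.4 ] grip_width=0.22 grip_force=30.0 contact_force=[-0.34  0.58 -0.42]
9 43.19 normal -0.1 [ 0.7 -1.4  0.4] 8.8 0.224
6 43.44 normal 5.1 [-3.4 -1.2  4.4] 6.0 0.222
4 43.69 normal 5.3 [-3.2 -0.8  4.6] 4.0 0.221
2.5 43.94 normal 6.6 [-3.9 -1.8  6. ] 2.6 0.222
1.5 44.19 normal 6.7 [-3.6 -0.3  5.9] 1.6 0.226
0.5 44.44 normal 7.2 [-4.6 -0.2  6. ] 0.7 0.224
[   3.3 -151.8   -0.5]
```

The gripper closed at 20 mm, so it is on the hub rather than the 10 mm wings. I'll re-grip higher.

```bash
python3 - <<'E'
from pu import *
K=H-130*ey+1*up
grip(0.4)
robot.servo_line(tip(K+19*nrm,RV),feed=80)
grip(0.0,50); print(ob())
for h in(15,12,10.5,9.5,8.5,7.5):
    robot.servo_line(tip(K+h*nrm,RV),feed=30); o=robot.observe(); f=o["contact_force"]; print(h,round(o["t"],2),"normal",round(f@nrm,1),f.round(1),((o["tcp_pos"]-tip(K,RV))@nrm).round(1),round(o["grip_width"],3))
    if f@nrm>15: break
im=viewer.read_camera("top")
for d in viewer.pinpoint("hatch_edge","top")[:1]: v=cam2w(d["at"],"top")-H; print(np.round([v@up,v@ey,v@nrm],1))
E
```

```text
t=45.88 tcp_pos=[ 587.71 -157.94  123.66] grip_width=0.11 grip_force=49.66 contact_force=[ 4.83  1.08 -5.29]
15 46.17 normal 1.1 [-0.2  1.4  0.9] 14.9 0.105
12 46.42 normal 6.3 [-4.1  0.2  5.1] 12.0 0.107
10.5 46.67 normal 11.7 [-8.5  1.1  9.1] 11.0 0.107
9.5 46.92 normal 24.0 [-16.1   2.6  19.1] 10.8 0.107
```

The wings are held (9.9 mm) and the hatch is seated hard. I now turn the knob clockwise.

```bash
python3 - <<'E'
from pu import *
K=H-130*ey+1*up
robot.servo_line(tip(K+9.8*nrm,RV),feed=30)
J=np.array(kin.ik(tip(K+9.8*nrm,RV),RV)); print(J.round(3),robot.observe()["joints"].round(3))
for a in(.25,.5,.75,1.,1.25,1.45,1.55):
    j=J.copy(); j[6]-=a; robot.goto_joints(j); o=robot.observe(); f=o["contact_force"]
    print(a,round(o["t"],2),"n",round(f@nrm,1),f.round(1),"tau",round(o["wrist_torque"]@nrm,2),round(o["grip_width"],3),((o["tcp_pos"]-tip(K,RV))@np.c_[up,ey,nrm]).round(1))
    if np.linalg.norm(f)>45: break
E
```

```text
[ 0.745  0.429 -0.712  2.095  1.     0.467  0.439] [ 0.746  0.427 -0.712  2.096  1.     0.469  0.439]
0.25 47.62 n 20.9 [-13.6   1.7  17. ] tau -0.07 0.106 [ 0.  -0.8 10.8]
0.5 47.97 n 20.4 [-13.2   1.3  16.6] tau 0.01 0.105 [-0.1 -0.9 10.8]
0.75 48.32 n 21.5 [-14.6   1.   17.3] tau 0.0 0.103 [-0.1 -1.  10.8]
1.0 48.67 n 21.5 [-14.9   0.8  17.2] tau 0.01 0.104 [-0.2 -1.2 10.8]
1.25 49.02 n 21.6 [-15.    1.5  17.1] tau -0.03 0.103 [-0.3 -1.2 10.8]
1.45 49.33 n 22.6 [-15.1   1.1  18.3] tau 0.0 0.101 [-0.5 -1.3 10.8]
1.55 49.58 n 21.6 [-14.9   1.3  17.2] tau 0.96 0.108 [-0.6 -1.3 10.8]
```

The torque jumps at 1.55 rad, so the knob is at its stop. I'll release, retract and check.

```bash
python3 - <<'E'
from pu import *
o=robot.observe(); j=o["joints"].copy(); j[6]+=.04; robot.goto_joints(j)
grip(0.4); print(ob())
p=robot.observe()["tcp_pos"]
robot.servo_line(p+90*nrm,feed=150)
robot.servo_line(p+90*nrm-140*ex+60*ey+60*ez,feed=300); robot.hold(.3); print(ob())
for c in("top","scene"):
    im=viewer.read_camera(c); cv2.imwrite(c+"9.png",im[:,:,::-1])
    for n in("hatch_edge","knob_grip","hatch_hinge"):
        for d in viewer.pinpoint(n,c)[:1]:
            v=cam2w(d["at"],c)-H; print(c,n,"local",np.round([v@up,v@ey,v@nrm],1),d["confidence"])
im=cv2.imread("top9.png")[:,:,::-1]; save(cv2.resize(im[100:225,235:415],None,fx=4,fy=4,interpolation=cv2.INTER_CUBIC),"end9.png")
E
```

```text
t=50.39 tcp_pos=[ 589.91 -160.65  116.25] grip_width=0.4 grip_force=0.0 contact_force=[-0.88  0.23 -0.37]
t=52.42 tcp_pos=[450.82 -34.6  257.36] grip_width=0.4 grip_force=0.0 contact_force=[0.26 0.05 0.39]
top hatch_edge local [   2.  -151.6    2.1] 0.74
top knob_grip local [  -4.1 -131.5   26.2] 0.51
top hatch_hinge local [-3.6 -1.4  5.2] 0.8
scene hatch_edge local [   0.7 -147.8    4.3] 0.64
scene knob_grip local [  -0.6 -126.7   19.4] 0.42
scene hatch_hinge local [ 0.2 -0.8  1. ] 0.74
```

View pics/end9.png

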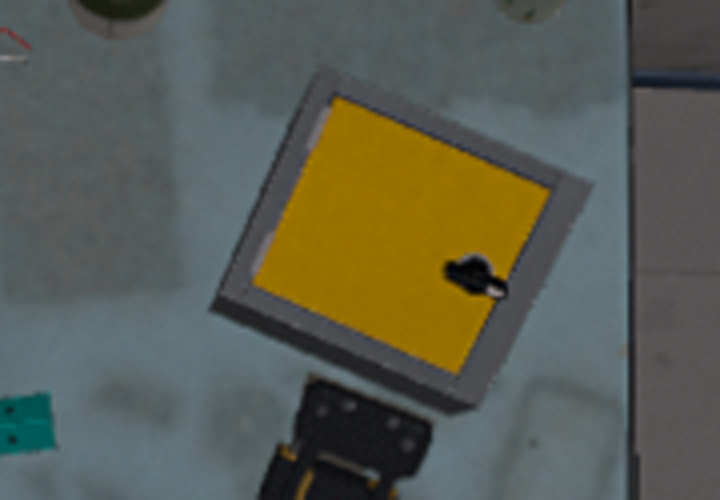

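The white mark now points out past the free edge at (498,290). The edge has dropped about 8 mm and stays down, so the tongue holds.

```bash
python3 -c "
from h import *
print(robot.job_done())"
```

```text
the job is handed in; nothing more can be done
None
```

I nested the red angle over the fixed one and let go of it, shut the hatch, turned the wing knob to its stop and handed the job in at about 53 s of the 72 s; I was not shown the verdict.

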